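Empty the scoop of spent cells through the sprung flap

ROBOT

A 7-joint arm with a two-finger parallel gripper is mounted at the origin on the work surface. World frame = base frame: x ahead of the robot, y to its left, z up, the work surface at z = 0. Lengths are in mm, angles in rad, forces in N, time in s.
With the tool pointing down it reaches from about 400 to 750 mm from the base axis. Payload 19.5 kg.
Tool frame: the origin (TCP) lies at the very end of the fingers, on their centre line; the grasp point (between the pads) lies 19 mm behind it (arm.hold_point_z is the distance from the TCP to the grasp point, in mm); x points along the fingers, y is the direction in which the jaws open and shut, and the axes are right-handed (so a half turn about x gives the same grasp; the last joint's range is limited). The gripper opens to 85 mm and grips with 20 to 120 N. Pads are 22 mm wide; open, the fingers measure 114 mm over their backs; the gripper's body (76 mm by 85 mm) begins 54 mm behind the grasp point. The pads swing forward as they close: fully open they stand 13 mm farther back than shut.
Start: joints at [-1.219, 0.707, -0.028, 1.485, 0.022, 0.951, -0.075], TCP at [220.613, 530.966, 231.268] pointing down, gripper open.
Joint ranges: [-2.71, 2.71], [-0.32, 2.16], [-1.57, 1.52], [0, 2.45], [-1.46, 4.6], [0, 2.02], [-2.83, 2.83]. Speed limits (rad/s): [1.89, 1.89, 2.57, 2.57, 3.01, 3.01, 3.01].

INTERFACE

Orientations are given as a unit quaternion [x, y, z, w].
In Python, from plant import arm gives the robot as it stands. The module is installed in compiled form; this text tells all that it offers.
- The arm moves only by the tool send_rows, never from a script. Its argument "motion" is a list of rows, each a list of 2 entries, a list of its own where there are three numbers: the shift along the tool's x, y, z in mm, then the turn about the tool's x in degrees. A call has 1 to 12 rows; each row is the pose to reach, as a shift and turn from the pose measured when the call began, along the tool's axes at that moment; what a row does not reach only later rows make up. A row lasts 1/10 s, in which the tool goes at most 50 mm and 8.59 degrees, less where a joint would pass 70% of its speed; a pose out of reach is approached as far as the arm can. A call with a gripper value outside its range is refused whole. "claw" is the gripper's target within -1 to 1 (shut at 1, half-way at 0, fully open at -1), set as the call begins (left out, the last holds). The fingers move at their own pace and stop on an object; "squeeze" is the grip in N (left out, the last holds). Time passes only in rows, so rows that repeat a pose let the fingers close. It gives the time, the measured TCP pose, the force and the opening at its end, in the units of the state.
- arm.get_obs(): the state, without advancing time (a new reading comes with each control period).
- arm.snapshot(name): name is "side" or "top" or "wrist"; returns the picture (400x640x3 uint8, red, green, blue); there is no depth.
- arm.camera_params(name): a dict with "mtx" (3x3 intrinsics, pixels), "eye" and "orientation" of the camera in the world. Camera axes: x right, y up, looking along -z (the intrinsics and any distortion apply to the point x, -y, -z); pixel columns grow to the right and rows downward; lengths in mm; the calibration is good to about 2 mm. A picture is of the moment at which its call begins: read the wrist's pose just before it. camera_params takes no time and is no camera call; for the wrist camera it gives the pose at the moment of the call.
- arm.hand_in(): hands the job in, once; it reports no verdict.
Trained networks look in the newest picture that a camera, given by its name, has taken for a name from the list of things; names that differ only in an ending like _2 or _b are one class to them, and where a whole thing is asked for, a point or a joint stands for the part that bears it (a point fixed in the world has none). Each returns a list of dicts, best first, with "p" (0 to 1); they miss things now and then, are a little off and sometimes report something else, mostly with a low value. They report only what shows in the picture. A call takes as long as a camera call.
- arm.find_in(label, camera): "at" ([column, row] in pixels, amid what is visible of it).
- arm.cut_out(label, camera): "pixels" (400x640 bool, what is visible of it) and "at" ([column, row] in pixels, amid what is visible of it).
- arm.place_of(label, camera): "at" ([column, row] in pixels: a listed point, or the origin of a listed thing).
The state is a dict: "time": time; "joint_pos": joint angles; "qvel": joint speeds; "effort": joint torques, N m; "tcp_pos": TCP position; "ee_rot": TCP orientation; "ft_force": force on the tool from outside, world axes, zero at the start; "ft_torque": the same for the moment, N m; "width": finger opening in mm.
Only numpy, scipy, OpenCV 4.12 (cv2) and the standard library are available. Lean on these libraries where they do the work, as an engineer would, in place of code of your own. Each camera call takes 0.05 s, during which the arm holds its last target. There are 200 camera calls.

TASK

Take the small scoop by its upright wooden grip, push the sprung flap of the grey collection box open with the scoop's lip, and tip all three spent battery cells through the opening into the box. Then draw the scoop out so that the flap springs shut, and stand the empty scoop upright in the middle of the square cork mat, leaving the tape, the screwdriver and the microphone where they are.

Things in the scene. Friction and masses are not known exactly. Their poses are not given: they have to be found in the camera images.
- scoop_grip (a point): Centre of the scoop's grip, 67 mm above the underside: an upright wooden board at the back of the loose scoop (about 0.22 kg), 14 mm thick along x, 44 mm wide along y, its top 92 mm above the underside. Squeeze its thickness from above, fingers before and behind it. Axes as scoop_base.
- scoop_base (a point): Centre of the underside of the scoop's flat base, 38 mm ahead of the grip; x points to the lip, z up. Sheet-metal tray, 68 mm wide (62 inside), 120 mm long: flat floor 3 mm thick up to x = 29 mm, then a front that rises at 10 degrees to the lip. Side walls 28 mm high, lower along the front; none at the lip.
- scoop_lip (a point): Middle of the scoop's front edge (lip): 75 mm ahead (+x) of scoop_base and 10 mm above it, 113 mm ahead of the grip's centre and 57 mm below it. Axes as scoop_base. Held level the scoop keeps the cells; tipped lip-down by clearly more than 10 degrees they roll out over the lip (40 degrees empties it).
- cell0_center (a point): Centre of one of three alike AA battery cells (14 mm diameter, 50 mm long, 23 g), black with steel ends, lying loose across the scoop's floor at the start. Its y axis runs along the cell.
- cell1_center (a point): Centre of one of three alike AA battery cells (14 mm diameter, 50 mm long, 23 g), black with steel ends, lying loose across the scoop's floor at the start. Its y axis runs along the cell.
- cell2_center (a point): Centre of one of three alike AA battery cells (14 mm diameter, 50 mm long, 23 g), black with steel ends, lying loose across the scoop's floor at the start. Its y axis runs along the cell.
- bin: Grey metal collection box, fixed: 170 mm deep (x), 160 wide (y), hollow, walls 5 mm. Origin at the centre of its underside, x points from its low front inwards, z up. Front wall 100 mm high; from its top edge the front slopes up and inwards at 35 degrees for 100 mm to the flat top, 157 mm high. The slope's opening, 110 mm wide, from 11 to 88 mm up the slope, is closed by the flap.
- hinge (a point): Middle of the flap's hinge line, along the lower edge of the opening: at x = -75, y = 0, z = 107 mm in the box's frame. Axes as the box.
- slot (a point): Centre of the sloping opening, on the surface: x = -44, y = 0, z = 129 mm in the box's frame. Axes as the box.
- flap (a joint): Angle of the steel flap closing the opening: 0 shut (flush with the slope), grows as it is pushed in and down about its lower edge; 0.61 rad is level, stop at 1.3. 74 mm long from the hinge, 106 wide. A spring shuts it: 0.12 N m shut, plus 0.12 N m per rad; the cells' weight does not open it. Pushed past level, cells roll down over it and fall in off its inner end.
- mat: Square cork mat, 180 x 180 mm, 5 mm thick, fixed on the bench. Origin at the centre of its underside, z up.
- tape: Bystander: roll of paper tape lying flat, 96 mm diameter, 19 mm high, origin at the centre of its underside.
- driver: Bystander: screwdriver lying on the bench, about 200 mm long along its x.
- mic: Bystander: desk microphone standing on a round foot of 100 mm diameter, 150 mm high, origin under the foot.

How it is judged:
By the outcome, as a careful person would: the job done as asked, in the order asked, and still so for the second after the job is handed in, with the robot touching nothing.
It also fails if it takes over 64 s, if anything falls off the work surface, if the arm or the gripper's body presses on something with over 40 N, if the wrist force passes 120 N, or if a joint passes its speed limit or range.

## Working session

There is one attempt and no reset: what is moved stays moved. The work goes in short steps, Python scripts to look and compute and a tool call to move; the robot and the scene stay as the last step left them, time stands still between calls to the robot, and variables do not carry over. Pictures are saved under pics/ and viewed, about 8 in all and at most 12, crops included, and the job is handed in when it is done.

Besides the shell and the picture viewer there is one more tool, called after "Request:" by a JSON object that holds its "fn" and its "kwargs". send_rows: Moves the arm, as the interface text tells. Its arguments: {"type":"object","properties":{"motion":{"type":"array"},"claw":{"type":"number"},"squeeze":{"type":"number"}},"required":["motion"]}

```bash
mkdir -p pics; cat > h.py <<'E'
import numpy as np, cv2
from plant import arm
from scipy.spatial.transform import Rotation as R
def ray(cam,px):
    c=arm.camera_params(cam); K=np.array(c["mtx"]); u=np.linalg.solve(K,[px[0],px[1],1.])
    o=np.array(c["orientation"]); M=R.from_quat(o).as_matrix() if o.size==4 else o.reshape(3,3)
    return np.array(c["eye"],float), M@np.array([u[0],-u[1],-u[2]])
def atz(cam,px,z):
    e,d=ray(cam,px); return e+d*(z-e[2])/d[2]
def tri(p):
    A=np.zeros((3,3));b=np.zeros(3)
    for cam,px in p.items():
        e,d=ray(cam,px); d=d/np.linalg.norm(d); P=np.eye(3)-np.outer(d,d); A+=P;b+=P@e
    return np.linalg.solve(A,b)
E
python3 - <<'E'
from h import *
o=arm.get_obs()
for k in("time","tcp_pos","ee_rot","ft_force","width"):print(k,o[k])
print(R.from_quat(o["ee_rot"]).as_matrix().round(3), [a for a in dir(arm) if a[0]!='_'])
for c in("side","top"):
    p=arm.camera_params(c); print(c,p)
    im=arm.snapshot(c); cv2.imwrite(f"pics/{c}0.png",im[:,:,::-1])
    for l in("scoop_grip","scoop_base","scoop_lip","cell0_center","bin","hinge","slot","mat","tape","driver","mic"):
        print(l,[(np.round(d["at"],1).tolist(),round(d["p"],2)) for d in arm.place_of(l,c)[:3]])
E
```

```text
time 0.0
tcp_pos [220.51324496 530.76195322 230.83980012]
ee_rot [ 0.13795369  0.69351128 -0.13870082  0.69337794]
ft_force [-0.12128442  0.71159563  0.90952143]
width 85.70603344187937
[[-0.     0.384  0.923]
 [-0.001  0.923 -0.384]
 [-1.    -0.001  0.   ]] ['IKError', 'camera_params', 'cut_out', 'find_in', 'get_obs', 'hand_in', 'hold_point_z', 'place_of', 'snapshot']
side {'mtx': array([[431.3981251 ,   0.        , 333.79853824],
       [  0.        , 431.3981251 , 202.5602997 ],
       [  0.        ,   0.        ,   1.        ]]), 'eye': array([ 254.54096135, -635.80984433,  975.71827556]), 'orientation': array([ 0.33501179, -0.08338022, -0.22927436,  0.91008137])}
scoop_grip [([301.1, 239.2], 0.59), ([250.6, 151.3], 0.35)]
scoop_base [([293.9, 242.5], 0.68)]
scoop_lip [([277.2, 226.0], 0.83)]
cell0_center []
bin [([242.7, 163.3], 0.82)]
hinge [([250.4, 151.1], 0.74), ([246.0, 139.2], 0.68), ([245.4, 160.8], 0.38)]
slot [([247.6, 138.0], 0.66)]
mat [([356.3, 308.1], 0.63)]
tape [([366.3, 175.3], 0.67)]
driver [([401.0, 229.3], 0.74), ([275.9, 227.0], 0.45)]
mic [([251.8, 150.8], 0.7), ([295.3, 247.4], 0.42)]
top {'mtx': array([[427.65400746,   0.        , 321.51606294],
       [  0.        , 427.65400746, 202.71233211],
       [  0.        ,   0.        ,   1.        ]]), 'eye': array([ 433.20337397,   29.88921829, 1082.05567364]), 'orientation': array([-0.06861697,  0.07403316,  0.72031702, -0.68626103])}
scoop_grip [([345.5, 262.6], 0.77), ([329.8, 269.9], 0.67), ([323.5, 269.5], 0.27)]
scoop_base []
scoop_lip [([298.7, 276.2], 0.93)]
cell0_center [([336.4, 267.2], 0.51)]
bin [([179.1, 275.8], 0.95), ([327.6, 269.8], 0.49)]
hinge [([198.4, 274.8], 0.73)]
slot [([178.5, 278.8], 0.6)]
mat [([421.4, 245.6], 0.71)]
tape [([270.9, 155.1], 0.74), ([328.7, 270.9], 0.56)]
driver [([354.2, 164.6], 0.64)]
mic [([436.0, 177.9], 0.74)]
```

```bash
python3 - <<'E'
from h import *
a=cv2.imread("pics/top0.png");b=cv2.imread("pics/side0.png")
cv2.imwrite("pics/a.png",np.vstack([cv2.resize(a,(480,300)),cv2.resize(b,(480,300))]))
for n,c,p,z in(("grip","top",(345.5,262.6),67),("lip","top",(298.7,276.2),10),("lip","side",(277.2,226),10),("grip","side",(301.1,239.2),67),("base","side",(293.9,242.5),0),("cell","top",(336.4,267.2),10),
 ("bin","top",(179.1,275.8),0),("hinge","top",(198.4,274.8),107),("slot","top",(178.5,278.8),129),("bin","side",(242.7,163.3),0),("hinge","side",(250.4,151.1),107),("hinge2","side",(246,139),107),("slot","side",(247.6,138),129),
 ("mat","top",(421.4,245.6),0),("mat","side",(356.3,308.1),0),("tape","top",(270.9,155.1),0),("tape","side",(366.3,175.3),0),("driver","top",(354.2,164.6),0),("driver","side",(401,229.3),0),("mic","top",(436,177.9),0)):
    print(n,c,atz(c,p,z).round())
E
```

```text
grip top [494. -32.  67.]
lip top [470.  82.  10.]
lip side [461.  88.  10.]
grip side [486. -23.  67.]
base side [481.  21.   0.]
cell top [488. -13.  10.]
bin top [486. 380.   0.]
hinge top [481. 302. 107.]
slot top [473. 339. 129.]
bin side [466. 382.   0.]
hinge side [481. 308. 107.]
hinge2 side [489. 364. 107.]
slot side [488. 341. 129.]
mat top [ 532. -231.    0.]
mat side [ 533. -230.    0.]
tape top [789. 143.   0.]
tape side [789. 147.   0.]
driver top [753. -75.   0.]
driver side [766. -81.   0.]
mic top [ 706. -286.    0.]
```

View pics/a.png

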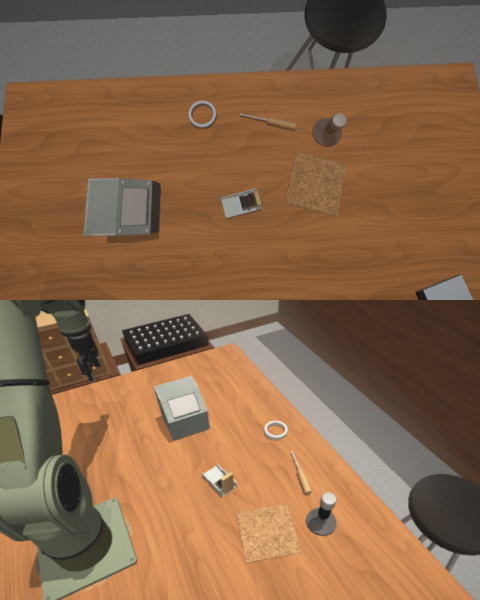

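Top view: scoop at (338,268) with its lip toward the box, box at (165,275), mat (421,245), microphone and driver beyond it. The tool can only turn about its own x. So I'll grip the board by its width, with the jaws along scoop y, and let the scoop pivot about the jaw axis. I'm moving above the scoop to look closer.

Request:
{"fn": "send_rows", "kwargs": {"motion": [[[-10,-210,235],28],[[-20,-413,464],55],[[-20,-413,464],55],[[-20,-413,464],55],[[-20,-413,464],55],[[-20,-413,464],55],[[-20,-413,464],55],[[-20,-413,464],55],[[-20,-413,464],55],[[-20,-413,464],55],[[-20,-413,464],55],[[-20,-413,464],55]], "claw": -1, "squeeze": 60}}

```text
time: 2.4
tcp_pos: [481.9, -11.2, 250.9]
ee_rot: [0.443, 0.551, -0.443, 0.551]
ft_force: [0.8, 0.6, 0.4]
width: 85.5
```

```bash
cat > look.py <<'E'
from h import *
import sys
tag=sys.argv[1]; labels=sys.argv[2].split(","); cams=sys.argv[3].split(",")
o=arm.get_obs(); M=R.from_quat(o["ee_rot"]).as_matrix()
print("t",round(o["time"],2),"tcp",np.round(o["tcp_pos"],1),"F",np.round(o["ft_force"],1),"w",round(o["width"],1)); print(M.round(3).tolist())
Z=dict(scoop_grip=67,scoop_base=0,scoop_lip=10,cell0_center=10,hinge=107,slot=129)
for c in cams:
    im=arm.snapshot(c); cv2.imwrite(f"pics/{tag}_{c}.png",im[:,:,::-1])
    for l in labels:
        if l: print(c,l,[(np.round(d["at"],1).tolist(),round(d["p"],2),atz(c,d["at"],Z.get(l,0)).round(1).tolist()) for d in arm.place_of(l,c)[:3]])
E
python3 look.py w1 scoop_grip,scoop_base,scoop_lip,cell0_center,hinge,slot,bin,mat wrist
```

```text
t 2.4 tcp [481.9 -11.2 250.9] F [0.8 0.6 0.4] w 85.5
[[0.0, 0.977, 0.215], [0.0, 0.215, -0.977], [-1.0, 0.0, 0.0]]
wrist scoop_grip [([324.7, 198.9], 0.67, [490.2, -33.8, 67.0])]
wrist scoop_base [([326.0, 152.6], 0.72, [482.0, 15.1, 0.0])]
wrist scoop_lip [([326.9, 93.7], 0.96, [466.0, 90.3, 10.0])]
wrist cell0_center [([323.8, 173.0], 0.92, [483.6, -7.6, 10.0])]
wrist hinge []
wrist slot [([327.0, 157.2], 0.29, [476.5, 32.3, 129.0])]
wrist bin []
wrist mat [([325.6, 311.2], 0.97, [537.9, -234.3, 0.0])]
```

View pics/w1_wrist.png

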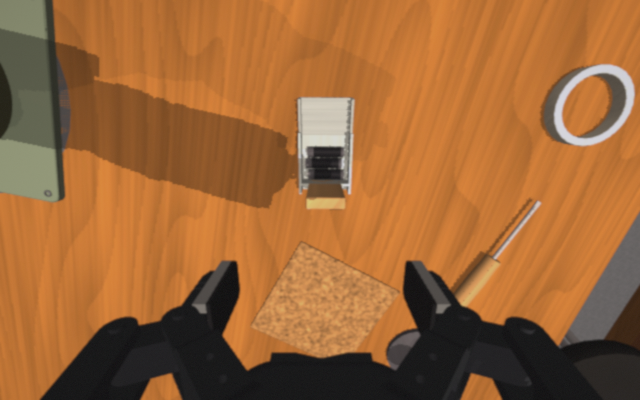

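```bash
python3 - <<'E'
from h import *
M=R.from_quat(arm.get_obs()["ee_rot"]).as_matrix(); t=np.array(arm.get_obs()["tcp_pos"])
for n,p,z in(("top",(326,203.5),92),("topL",(307,203.5),92),("topR",(345,203.5),92),("lip",(326,97),10),("lipnet",(326.9,93.7),10)):
    q=atz("wrist",p,z); print(n,q.round(1),(M.T@(q-t)).round(1))
E
```

```text
top [489.  -23.3  92. ] [158.7   4.3  16.6]
topL [468.4 -27.9  92. ] [158.7 -16.7  16.6]
topR [509.5 -18.8  92. ] [158.7  25.4  16.6]
lip [465.2  88.1  10. ] [240.7   5.3 -97.4]
lipnet [465.4  92.1  10. ] [ 240.7    6.4 -101.2]
```

Request:
{"fn": "send_rows", "kwargs": {"motion": [[[0,5,16],0],[[50,5,16],0],[[100,5,16],0],[[145,5,16],0],[[180,5,16],0],[[205,5,16],0],[[205,5,16],0],[[205,5,16],0]], "claw": -1}}

```text
time: 3.65
tcp_pos: [489.6, -22.3, 46.4]
ee_rot: [0.442, 0.552, -0.442, 0.552]
ft_force: [0.2, 0.2, 0.1]
width: 85.5
```

Request:
{"fn": "send_rows", "kwargs": {"motion": [[[0,0,0],0],[[0,0,0],0],[[0,0,0],0],[[0,0,0],0],[[0,0,0],0],[[0,0,0],0],[[0,0,0],0],[[0,0,0],0]], "claw": 1, "squeeze": 50}}

```text
time: 4.45
tcp_pos: [490.0, -22.2, 47.4]
ee_rot: [0.443, 0.551, -0.442, 0.552]
ft_force: [-0.9, 1.4, 14.0]
width: 43.0
```

```bash
python3 look.py w2 "" side; python3 - <<'E'
import cv2;a=cv2.imread("pics/w2_side.png");cv2.imwrite("pics/w2c.png",cv2.resize(a[170:330,220:420],None,fx=3,fy=3,interpolation=2))
E
```

```text
t 4.45 tcp [490.  -22.2  47.4] F [-0.9  1.4 14. ] w 43.0
[[0.001, 0.976, 0.218], [0.0, 0.218, -0.976], [-1.0, 0.001, 0.0]]
```

View pics/w2c.png

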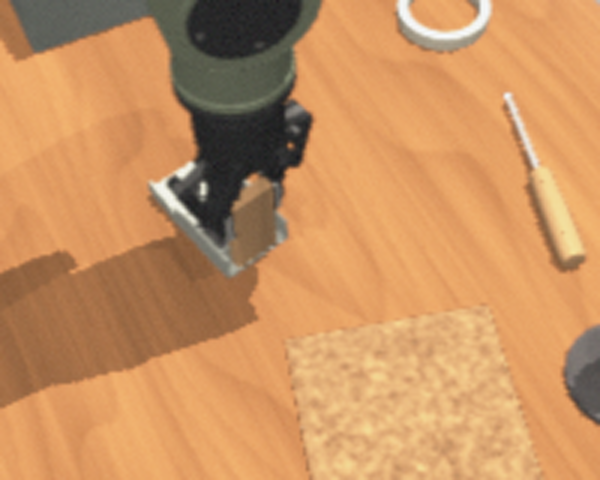

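Request:
{"fn": "send_rows", "kwargs": {"motion": [[[-5,0,0],0],[[-15,0,0],0],[[-30,0,0],0],[[-50,0,0],0],[[-70,0,0],0],[[-90,0,0],0],[[-110,0,0],0],[[-130,0,0],0],[[-145,0,0],0],[[-150,0,0],0],[[-150,0,0],0]]}}

```text
time: 5.6
tcp_pos: [489.8, -22.1, 198.0]
ee_rot: [0.443, 0.551, -0.442, 0.552]
ft_force: [0.3, -0.5, -4.2]
width: 43.1
```

```bash
python3 look.py w3 scoop_grip,scoop_lip,cell0_center wrist,side; python3 - <<'E'
from h import *
s=arm.cut_out("flap","top"); print([ (d["p"],d["at"],d["pixels"].sum()) for d in s[:2]])
im=cv2.imread("pics/top0.png")
for d in s[:1]:
    m=d["pixels"].astype(np.uint8); r=cv2.minAreaRect(cv2.findNonZero(m)); b=cv2.boxPoints(r); print(b.round(1).tolist())
    np.save("flap.npy",m)
s=arm.cut_out("bin","top"); m=s[0]["pixels"].astype(np.uint8); print(cv2.boxPoints(cv2.minAreaRect(cv2.findNonZero(m))).tolist())
a=cv2.imread("pics/w3_wrist.png"); b=cv2.resize(im[210:340,90:240],None,fx=3.07,fy=3.07,interpolation=2)
cv2.imwrite("pics/c3.png",np.hstack([cv2.resize(a,(480,300)),cv2.resize(b,(346,300))])[:,:800])
E
```

```text
t 5.6 tcp [489.8 -22.1 198. ] F [ 0.3 -0.5 -4.2] w 43.1
[[0.002, 0.976, 0.218], [0.0, 0.218, -0.976], [-1.0, 0.002, 0.0]]
wrist scoop_grip [([318.9, 290.3], 0.91, [509.7, -129.3, 67.0]), ([505.1, 264.7], 0.6, [699.3, -54.4, 67.0])]
wrist scoop_lip [([320.5, 55.1], 0.66, [458.5, 109.9, 10.0])]
wrist cell0_center [([322.7, 214.6], 0.56, [499.1, -61.0, 10.0])]
side scoop_grip [([299.0, 201.6], 0.69, [535.7, 95.0, 67.0])]
side scoop_lip [([270.6, 191.6], 0.63, [495.0, 217.1, 10.0]), ([399.2, 228.5], 0.26, [757.6, -81.7, 10.0])]
side cell0_center []
[(0.68, [178.8, 275.4], np.int64(1632))]
[[161.5, 298.8999938964844], [163.0, 250.6999969482422], [197.39999389648438, 251.8000030517578], [195.89999389648438, 300.0]]
[[112.00000762939453, 313.0], [112.00000762939453, 238.0], [213.0, 238.0], [213.0, 313.0]]
```

View pics/c3.png

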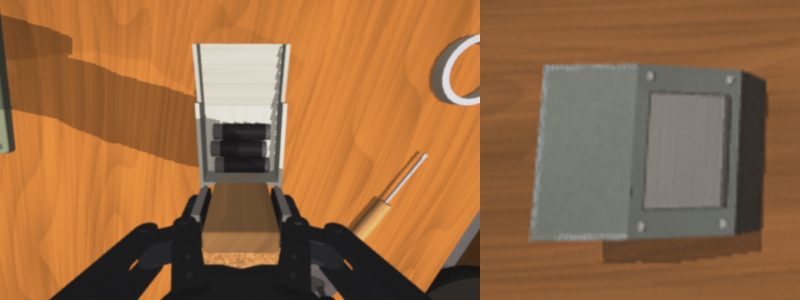

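```bash
python3 - <<'E'
from h import *
for z in(140,150,160,170):print(z,atz("wrist",(320.5,55.1),z).round(1),atz("wrist",(320.5,57.5),z).round(1),atz("side",(270.6,191.6),z).round(1))
for p,z in(((195.9,300),107),((197.4,251.8),107),((161.5,298.9),149),((163,250.7),149)):print(atz("top",p,z).round(1))
E
```

```text
140 [463.4  89.  140. ] [463.7  87.7 140. ] [462.7 102.3 140. ]
150 [463.8  87.4 150. ] [464.   86.1 150. ] [460.2  93.5 150. ]
160 [464.1  85.8 160. ] [464.4  84.6 160. ] [457.7  84.6 160. ]
170 [464.5  84.2 170. ] [464.7  83.  170. ] [455.2  75.8 170. ]
[425.8 307.  107. ]
[532.6 304.7 107. ]
[431.9 368.1 149. ]
[534.3 367.5 149. ]
```

The scoop is gripped by its width, level, with all three cells in it. Next is carrying it gently to the front of the box, turned to line up.

Request:
{"fn": "send_rows", "kwargs": {"motion": [[[1,0,-4],0],[[2,1,-12],1],[[5,3,-25],2],[[9,5,-43],4],[[14,8,-65],6],[[19,11,-90],8],[[24,14,-113],10],[[29,17,-135],12],[[33,19,-152],13],[[36,21,-164],14.5],[[38,22,-171],15],[[38,22,-174],15]]}}

```text
time: 7.3
tcp_pos: [473.0, 153.2, 158.9]
ee_rot: [0.51, 0.489, -0.51, 0.49]
ft_force: [-0.6, -0.4, -2.5]
width: 43.3
```

```bash
python3 look.py w4 scoop_lip,hinge,slot,bin wrist,top; python3 - <<'E'
from h import *
for l in("hinge","slot"):
    p={c:arm.place_of(l,c)[0]["at"] for c in("wrist","top") if arm.place_of(l,c)}
    print(l,tri(p).round(1) if len(p)>1 else p)
s=arm.cut_out("flap","wrist")
if s: 
    b=cv2.boxPoints(cv2.minAreaRect(cv2.findNonZero(s[0]["pixels"].astype(np.uint8)))); print(s[0]["p"],b.round().tolist())
E
```

```text
t 7.3 tcp [473.  153.2 158.9] F [-0.6 -0.4 -2.5] w 43.3
[[0.001, 0.999, -0.041], [0.0, -0.041, -0.999], [-1.0, 0.001, -0.0]]
wrist scoop_lip [([318.9, 59.1], 0.62, [475.6, 278.4, 10.0])]
wrist hinge []
wrist slot []
wrist bin [([321.6, 213.8], 0.65, [471.9, 122.6, 0.0])]
top scoop_lip []
top hinge []
top slot [([177.8, 279.4], 0.96, [472.0, 340.8, 129.0])]
top bin [([177.0, 275.1], 0.69, [487.9, 385.1, 0.0])]
hinge {}
slot {'top': [177.8, 279.4]}
```

View pics/w4_wrist.png

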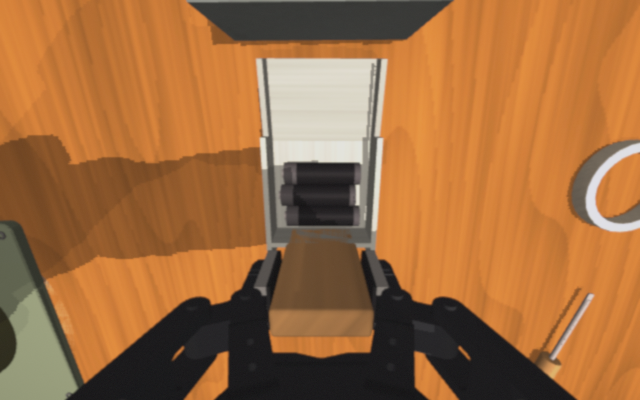

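```bash
python3 - <<'E'
from h import *
for p,z in(((190,2),100),((451,2),100),((214,40),0),((408,39),0),((322,59),122)):
    print(p,atz("wrist",p,z).round(1))
E
```

```text
(190, 2) [399.3 298.7 100. ]
(451, 2) [556.7 292.  100. ]
(214, 40) [378.7 300.1   0. ]
(408, 39) [559.7 293.1   0. ]
(322, 59) [477.3 261.  122. ]
```

Request:
{"fn": "send_rows", "kwargs": {"motion": [[[-1,0,-4],0],[[-1,0,-12],0],[[-1,0,-22],0],[[-1,0,-34],0],[[-1,0,-46],0],[[-1,0,-57],0],[[-1,0,-67],0],[[-1,0,-77],0],[[-1,0,-87],0],[[-1,0,-95],0],[[-1,0,-100],0],[[-1,0,-102],0]]}}

```text
time: 9.3
tcp_pos: [477.6, 254.8, 160.2]
ee_rot: [0.511, 0.489, -0.51, 0.49]
ft_force: [-1.0, -1.5, -1.5]
width: 43.5
```

Request:
{"fn": "send_rows", "kwargs": {"motion": [[[0,0,-3],0],[[0,0,-9],0],[[0,0,-16],0],[[0,0,-24],0],[[0,0,-32],0],[[0,0,-39],0],[[0,0,-44],0],[[0,0,-47],0],[[0,0,-48],0]]}}

```text
time: 10.2
tcp_pos: [479.5, 303.0, 160.1]
ee_rot: [0.511, 0.489, -0.51, 0.49]
ft_force: [-0.0, -1.1, -1.6]
width: 43.4
```

```bash
python3 look.py w5 "" side,wrist; python3 - <<'E'
import cv2,numpy as np;a=cv2.imread("pics/w5_side.png");b=cv2.imread("pics/w5_wrist.png")
cv2.imwrite("pics/w5c.png",np.hstack([cv2.resize(a[80:230,180:330],(400,400),interpolation=2),cv2.resize(b[:,120:520],(400,400))]))
E
```

```text
t 10.2 tcp [479.5 303.  160.1] F [-0.  -1.1 -1.6] w 43.4
[[0.001, 0.999, -0.042], [0.0, -0.042, -0.999], [-1.0, 0.001, -0.0]]
```

View pics/w5c.png

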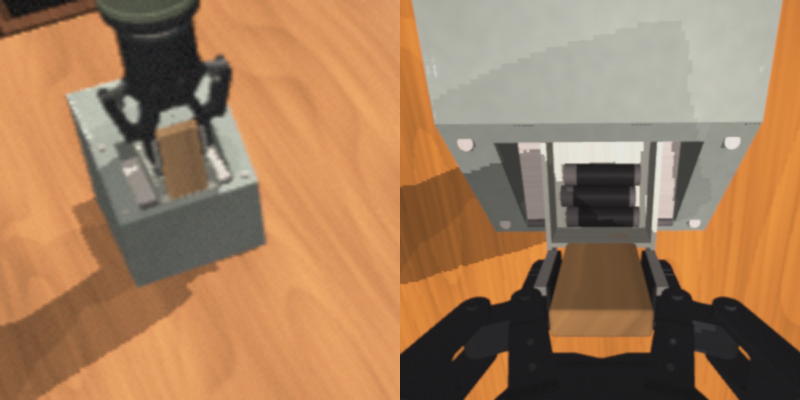

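Request:
{"fn": "send_rows", "kwargs": {"motion": [[[-2,0,0],0],[[-4,0,0],0],[[-6,0,-1],0],[[-9,0,-2],0],[[-12,0,-3],0],[[-15,0,-4],0],[[-15,0,-4],0]]}}

```text
time: 11.0
tcp_pos: [479.7, 306.7, 175.5]
ee_rot: [0.511, 0.489, -0.51, 0.49]
ft_force: [-0.4, -4.7, -2.9]
width: 43.5
```

Request:
{"fn": "send_rows", "kwargs": {"motion": [[[-4,0,-2],0],[[-8,0,-5],0],[[-12,0,-8],0],[[-16,0,-12],0],[[-20,0,-16],0],[[-20,0,-16],0]]}}

```text
time: 11.6
tcp_pos: [480.3, 323.1, 195.8]
ee_rot: [0.511, 0.489, -0.51, 0.49]
ft_force: [0.3, -2.5, -3.0]
width: 43.3
```

```bash
python3 look.py w6 "" side,wrist; python3 - <<'E'
import cv2,numpy as np;a=cv2.imread("pics/w6_side.png");b=cv2.imread("pics/w6_wrist.png")
cv2.imwrite("pics/w6c.png",np.hstack([cv2.resize(a[80:230,180:330],(400,400),interpolation=2),cv2.resize(b[:,120:520],(400,400))]))
E
```

```text
t 11.6 tcp [480.3 323.1 195.8] F [ 0.3 -2.5 -3. ] w 43.3
[[0.001, 0.999, -0.041], [0.0, -0.041, -0.999], [-1.0, 0.001, -0.0]]
```

View pics/w6c.png

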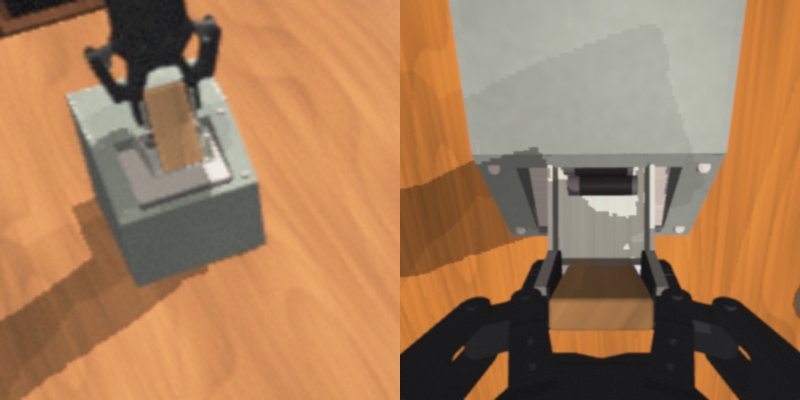

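The pivot works: the scoop is tipping about the jaw axis and the cells are rolling forward. I'm tipping further.

Request:
{"fn": "send_rows", "kwargs": {"motion": [[[-5,0,-4],0],[[-9,0,-9],0],[[-13,0,-14],0],[[-17,0,-19],0],[[-20,0,-22],0],[[-20,0,-22],0],[[-20,0,-22],0],[[-20,0,-22],0]]}}

```text
time: 12.5
tcp_pos: [480.7, 344.8, 215.3]
ee_rot: [0.51, 0.49, -0.51, 0.489]
ft_force: [-3.5, -0.2, -20.3]
width: 43.6
```

```bash
python3 look.py w7 cell0_center,scoop_lip side,wrist; python3 - <<'E'
import cv2,numpy as np;a=cv2.imread("pics/w7_side.png");b=cv2.imread("pics/w7_wrist.png")
cv2.imwrite("pics/w7c.png",np.hstack([cv2.resize(a[80:230,180:330],(400,400),interpolation=2),cv2.resize(b[:,120:520],(400,400))]))
E
```

```text
t 12.5 tcp [480.7 344.8 215.3] F [ -3.5  -0.2 -20.3] w 43.6
[[-0.0, 0.999, -0.041], [0.0, -0.041, -0.999], [-1.0, -0.0, -0.0]]
side cell0_center []
side scoop_lip [([236.7, 130.9], 0.82, [501.5, 530.6, 10.0])]
wrist cell0_center [([323.6, 209.1], 0.87, [481.3, 305.3, 10.0])]
wrist scoop_lip []
```

View pics/w7c.png

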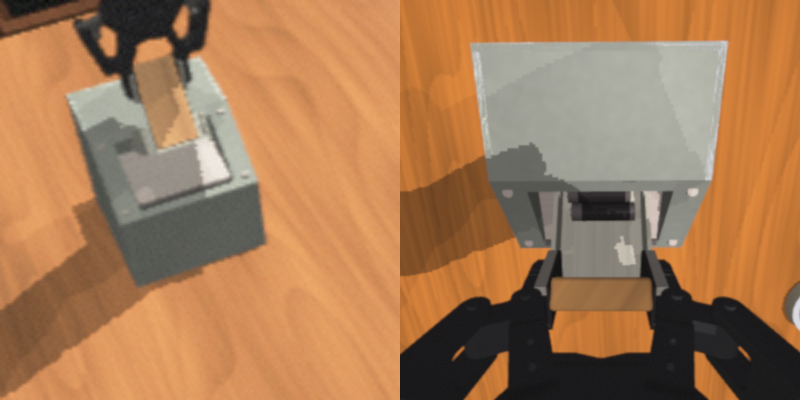

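Two cells look pinched between the tray and the opening's top edge (20 N downward). I'm backing off normal to the floor, keeping the tilt, to free them.

Request:
{"fn": "send_rows", "kwargs": {"motion": [[[3,0,2],0],[[6,0,5],0],[[9,0,7],0],[[11,0,9],0],[[11,0,9],0],[[11,0,9],0],[[11,0,9],0]]}}

```text
time: 13.5
tcp_pos: [480.7, 335.8, 204.6]
ee_rot: [0.511, 0.489, -0.51, 0.49]
ft_force: [1.4, 1.2, 0.2]
width: 43.3
```

```bash
python3 look.py w8 cell0_center side,wrist; python3 - <<'E'
import cv2,numpy as np;a=cv2.imread("pics/w8_side.png");b=cv2.imread("pics/w8_wrist.png")
cv2.imwrite("pics/w8c.png",np.hstack([cv2.resize(a[80:230,180:330],(400,400),interpolation=2),cv2.resize(b[100:300,220:420],(400,400))]))
E
```

```text
t 13.5 tcp [480.7 335.8 204.6] F [1.4 1.2 0.2] w 43.3
[[0.001, 0.999, -0.042], [0.0, -0.042, -0.999], [-1.0, 0.001, -0.0]]
side cell0_center []
wrist cell0_center [([323.3, 244.7], 0.65, [478.8, 251.1, 10.0])]
```

View pics/w8c.png

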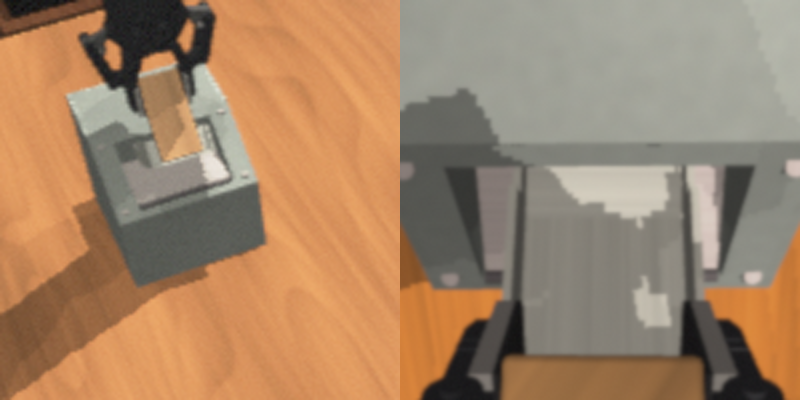

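Request:
{"fn": "send_rows", "kwargs": {"motion": [[[-4,0,5],0],[[-11,0,15],0],[[-20,0,27],0],[[-29,0,39],0],[[-38,0,51],0],[[-47,0,63],0],[[-56,0,75],0],[[-65,0,87],0],[[-74,0,99],0],[[-83,0,111],0],[[-88,0,118],0],[[-90,0,121],0]]}}

```text
time: 14.9
tcp_pos: [475.6, 214.2, 295.0]
ee_rot: [0.511, 0.489, -0.51, 0.489]
ft_force: [-0.3, 0.2, -2.8]
width: 43.3
```

```bash
python3 look.py w9 cell0_center,scoop_lip,scoop_grip,mat side,wrist,top; python3 - <<'E'
import cv2,numpy as np;a=cv2.imread("pics/w9_side.png");b=cv2.imread("pics/w9_wrist.png")
cv2.imwrite("pics/w9c.png",np.hstack([cv2.resize(a[80:280,180:380],(400,400),interpolation=2),cv2.resize(b[:,120:520],(400,400))]))
E
```

```text
t 14.9 tcp [475.6 214.2 295. ] F [-0.3  0.2 -2.8] w 43.3
[[0.001, 0.999, -0.042], [0.0, -0.042, -0.999], [-1.0, 0.001, -0.001]]
side cell0_center []
side scoop_lip [([246.8, 138.3], 0.83, [518.3, 478.2, 10.0])]
side scoop_grip [([248.3, 113.4], 0.87, [552.2, 528.6, 67.0])]
side mat [([356.0, 308.9], 0.94, [531.6, -231.4, 0.0]), ([248.1, 113.8], 0.19, [572.7, 612.7, 0.0])]
wrist cell0_center []
wrist scoop_lip [([322.5, 153.5], 0.55, [477.4, 235.6, 10.0])]
wrist scoop_grip [([320.6, 295.3], 0.83, [465.8, 29.7, 67.0])]
wrist mat []
top cell0_center []
top scoop_lip []
top scoop_grip [([222.1, 266.8], 0.74, [498.7, 257.7, 67.0])]
top mat [([421.4, 244.8], 0.86, [533.7, -231.3, 0.0])]
```

View pics/w9c.png

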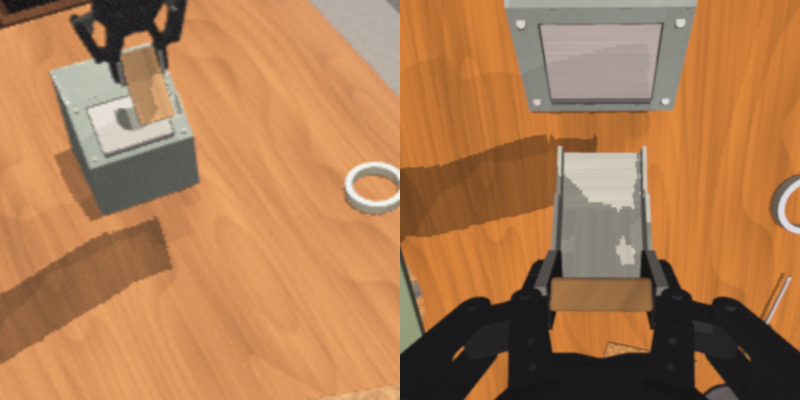

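```bash
python3 - <<'E'
from h import *
o=arm.get_obs(); M=R.from_quat(o["ee_rot"]).as_matrix(); t=np.array(o["tcp_pos"])
L=tri({"side":(246.8,138.3),"wrist":(322.5,153.5)}); g=t+np.array([0,0,22.])
q=M.T@(L-g); s,z=-q[2],-q[0]
print(L.round(1),"lip rel grip",round(s,1),round(z,1),"tilt",np.degrees(np.arctan2(-z,s)-np.arctan2(60,113)), np.hypot(s,z),"exp",np.hypot(113,60))
# lip corners in the picture rows 153 cols ~ (562,641 in the crop) -> ray at range constraint
e,d=ray("wrist",(322,153)); d/=np.linalg.norm(d)
for k in np.arange(100,500,4):
    p=M.T@(e+d*k-g)
    if abs(np.hypot(p[2],p[0])-128)<3: print(k,(-p[2]).round(),(-p[0]).round(),np.degrees(np.arctan2(p[0],-p[2])-np.arctan2(60,113)).round(1))
m=arm.place_of("mat","side"); s=arm.cut_out("mat","side")[0]["pixels"].astype(np.uint8)
for p in cv2.boxPoints(cv2.minAreaRect(cv2.findNonZero(s))): print(atz("side",p,5).round())
ap=cv2.approxPolyDP(cv2.convexHull(cv2.findNonZero(s)),8,True)[:,0]
C=np.array([atz("side",p,5) for p in ap]); print(C.round(),C.mean(0).round(1)); print(o["joint_pos"])
E
```

```text
[472.5 262.6 196.1] lip rel grip 47.5 -120.3 tilt 40.46498262163649 129.31536245169391 exp 127.94139283281233
240 48.0 -116.0 39.7
244 47.0 -120.0 40.6
[ 473. -121.    5.]
[ 663. -176.    5.]
[ 589. -345.    5.]
[ 420. -292.    5.]
[[ 590. -341.    5.]
 [ 421. -288.    5.]
 [ 473. -124.    5.]
 [ 640. -178.    5.]] [ 531.1 -232.9    5. ]
[-0.68992749  0.58037852  0.37581179  1.57732143 -0.2372127   1.02887133
 -0.28871793]
```

Scoop empty, flap shut, tilt about 40°. The lip is clear of the box, so I'm carrying it to hover over the mat.

Request:
{"fn": "send_rows", "kwargs": {"motion": [[[5,3,15],0],[[18,9,50],0],[[33,16,90],0],[[48,23,130],0],[[63,31,170],0],[[78,38,210],0],[[93,45,250],0],[[108,52,290],0],[[123,59,330],0],[[138,66,370],0],[[149,72,401],0],[[155,75,416],0]]}}

```text
time: 16.95
tcp_pos: [532.7, -206.9, 138.4]
ee_rot: [-0.511, -0.489, 0.511, -0.489]
ft_force: [-0.1, 0.2, -1.5]
width: 43.3
```

Request:
{"fn": "send_rows", "kwargs": {"motion": [[[0,0,0],0],[[0,0,0],0]]}}

```text
time: 17.15
tcp_pos: [532.6, -206.4, 138.4]
ee_rot: [-0.511, -0.489, 0.511, -0.489]
ft_force: [1.1, 0.7, -2.3]
width: 43.0
```

```bash
python3 - <<'E'
from h import *
o=arm.get_obs(); M=R.from_quat(o["ee_rot"]).as_matrix(); t=np.array(o["tcp_pos"]); print(M.round(3).tolist(),t.round(1))
c=np.array([531.5,-232,52.4]); u=-M[:,2]; g=c-38*u
lip=np.array([c[0],c[1],0])+75*u
for th in(42,40,30,20,10,0):
    a=np.radians(th); s=113*np.cos(a)-60*np.sin(a); z=113*np.sin(a)+60*np.cos(a)
    p=lip-s*u; p[2]=(5 if th>=10 else 5)+z-22+ (0 if th>=10 else 10)
    print(th,p.round(1),(M.T@(p-t)).round(1))
print("final",(M.T@(g-t)).round(1))
E
```

```text
[[-0.001, 0.999, -0.044], [-0.0, -0.044, -0.999], [-1.0, -0.001, 0.0]] [ 532.6 -206.4  138.4]
42 [ 532.9 -200.9  103.2] [35.2  0.  -5.5]
40 [ 532.7 -205.   101.6] [36.8  0.  -1.3]
30 [ 531.8 -224.9   91.5] [46.9  0.  18.5]
20 [ 531.  -242.7   78. ] [60.4  0.  36.3]
10 [ 530.4 -257.8   61.7] [76.7  0.1 51.5]
0 [ 529.8 -270.    53. ] [85.4  0.1 63.6]
final [86.   0.1 63.6]
```

Request:
{"fn": "send_rows", "kwargs": {"motion": [[[10,0,-1],0],[[25,0,-2],0],[[35,0,-1],0],[[39,0,3],0],[[43,0,10],0],[[48,0,18],0],[[54,0,27],0],[[61,0,36],0],[[66,0,42],0],[[66,0,42],0]]}}

```text
time: 18.15
tcp_pos: [530.4, -249.0, 71.7]
ee_rot: [-0.511, -0.489, 0.512, -0.488]
ft_force: [0.5, -0.8, -0.9]
width: 43.8
```

```bash
python3 look.py w10 scoop_lip wrist,side; python3 - <<'E'
from h import *
o=arm.get_obs(); M=R.from_quat(o["ee_rot"]).as_matrix(); t=np.array(o["tcp_pos"]); g=t+[0,0,22]
for c in("wrist","side"):
    for r in arm.place_of("scoop_lip",c)[:1]:
        e,d=ray(c,r["at"]); d/=np.linalg.norm(d)
        for k in np.arange(100,1400,3):
            p=M.T@(e+d*k-g)
            if abs(np.hypot(p[2],p[0])-128)<2: print(c,k,p.round(),np.degrees(np.arctan2(p[0],-p[2])-np.arctan2(60,113)).round(1))
E
```

```text
t 18.15 tcp [ 530.4 -249.    71.7] F [ 0.5 -0.8 -0.9] w 43.8
[[-0.001, 0.999, -0.045], [-0.0, -0.045, -0.999], [-1.0, -0.001, 0.0]]
wrist scoop_lip [([322.0, 92.8], 0.72, [534.1, -156.2, 10.0])]
side scoop_lip [([341.1, 283.4], 0.61, [530.7, -156.9, 10.0])]
wrist 208 [ 86.  -0. -92.] 15.0
wrist 211 [ 89.  -0. -92.] 16.0
side 868 [-128.  -60.   17.] -125.5
side 871 [-125.  -59.   16.] -125.1
side 1117 [ 88.  -3. -93.] 15.5
```

Request:
{"fn": "send_rows", "kwargs": {"motion": [[[5,0,5],0],[[10,0,10],0],[[13,0,14],0],[[15,0,17],0],[[17,0,20],0],[[18,0,21],0],[[19,0,21],0],[[19,0,21],0]]}}

```text
time: 19.25
tcp_pos: [530.1, -269.0, 54.9]
ee_rot: [0.511, 0.489, -0.511, 0.489]
ft_force: [-6.6, 6.8, 33.1]
width: 43.2
```

Request:
{"fn": "send_rows", "kwargs": {"motion": [[[1,0,0],0],[[1,0,0],0]]}}

```text
time: 19.45
tcp_pos: [530.1, -269.0, 54.9]
ee_rot: [0.511, 0.489, -0.511, 0.489]
ft_force: [-4.9, 5.8, 27.5]
width: 43.4
```

```bash
python3 look.py w11 scoop_lip wrist,side; python3 - <<'E'
from h import *
o=arm.get_obs(); M=R.from_quat(o["ee_rot"]).as_matrix(); t=np.array(o["tcp_pos"]); g=t+[0,0,22]
for c in("wrist","side"):
    for r in arm.place_of("scoop_lip",c)[:1]:
        e,d=ray(c,r["at"]); d/=np.linalg.norm(d)
        for k in np.arange(100,1400,3):
            p=M.T@(e+d*k-g)
            if abs(np.hypot(p[2],p[0])-128)<2 and p[2]<0: print(c,k,p.round(),np.degrees(np.arctan2(p[0],-p[2])-np.arctan2(60,113)).round(1))
a=cv2.imread("pics/w11_side.png");b=cv2.imread("pics/w11_wrist.png")
cv2.imwrite("pics/w11c.png",np.hstack([cv2.resize(a[230:380,280:430],(400,400),interpolation=2),cv2.resize(b[:,120:520],(400,400))]))
E
```

```text
t 19.45 tcp [ 530.1 -269.    54.9] F [-4.9  5.8 27.5] w 43.4
[[0.001, 0.999, -0.044], [0.0, -0.044, -0.999], [-1.0, 0.001, -0.0]]
wrist scoop_lip [([323.2, 55.5], 0.97, [535.1, -157.4, 10.0])]
side scoop_lip [([342.8, 280.8], 0.67, [538.2, -152.4, 10.0])]
wrist 187 [  63.    0. -111.] 1.6
wrist 190 [  66.    0. -112.] 2.6
side 892 [-127.  -50.  -17.] -110.2
side 895 [-125.  -49.  -19.] -109.5
side 1108 [  59.    1. -113.] -0.2
```

View pics/w11c.png

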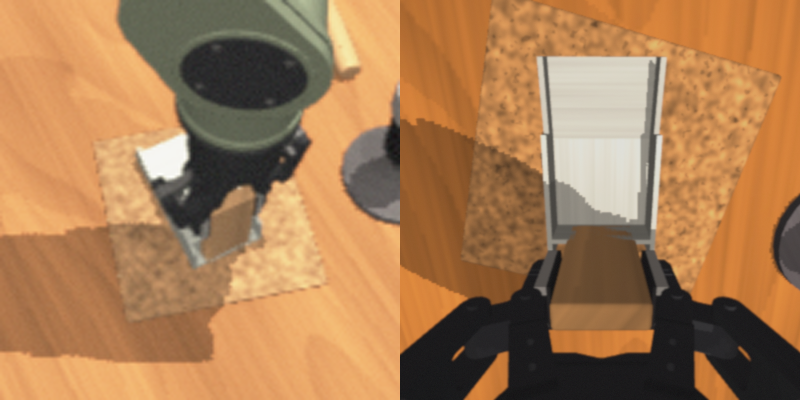

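Request:
{"fn": "send_rows", "kwargs": {"motion": [[[0,0,0],0],[[0,0,0],0],[[0,0,0],0],[[0,0,0],0],[[0,0,0],0],[[0,0,0],0],[[0,0,0],0]], "claw": -1}}

```text
time: 20.45
tcp_pos: [530.1, -269.0, 54.8]
ee_rot: [0.511, 0.489, -0.511, 0.489]
ft_force: [-0.4, 0.2, -1.0]
width: 85.4
```

Request:
{"fn": "send_rows", "kwargs": {"motion": [[[-8,0,0],0],[[-25,0,0],0],[[-50,0,0],0],[[-80,0,0],0],[[-115,0,0],0],[[-150,0,0],0],[[-185,0,0],0],[[-210,0,0],0],[[-210,0,0],0]]}}

```text
time: 21.35
tcp_pos: [530.6, -269.6, 268.6]
ee_rot: [0.512, 0.487, -0.51, 0.491]
ft_force: [0.7, 0.1, -0.8]
width: 85.5
```

```bash
sed -i 's/Z=dict(scoop_grip=67,scoop_base=0,scoop_lip=10/Z=dict(scoop_grip=72,scoop_base=5,scoop_lip=15/' look.py; python3 look.py w12 scoop_lip,scoop_base,scoop_grip,mat,cell0_center,tape,driver,mic wrist,top,side; python3 - <<'E'
from h import *
a=cv2.imread("pics/w12_top.png");b=cv2.imread("pics/w12_wrist.png");c=cv2.imread("pics/w12_side.png")
cv2.imwrite("pics/w12c.png",np.hstack([np.vstack([cv2.resize(a,(400,250)),cv2.resize(c,(400,250))]),cv2.resize(b[:,160:480],(400,500))]))
E
```

```text
t 21.35 tcp [ 530.6 -269.6  268.6] F [ 0.7  0.1 -0.8] w 85.5
[[0.005, 0.999, -0.044], [-0.002, -0.044, -0.999], [-1.0, 0.005, 0.002]]
wrist scoop_lip [([319.8, 81.8], 0.89, [532.7, -153.5, 15.0])]
wrist scoop_base [([322.2, 143.8], 0.69, [532.0, -231.5, 5.0])]
wrist scoop_grip [([322.0, 185.4], 0.92, [529.4, -273.5, 72.0])]
wrist mat []
wrist cell0_center []
wrist tape []
wrist driver [([498.7, 7.8], 0.69, [754.4, -78.8, 0.0])]
wrist mic [([442.8, 173.4], 0.66, [704.5, -282.1, 0.0])]
top scoop_lip [([392.6, 242.2], 0.89, [542.3, -156.4, 15.0])]
top scoop_base [([425.2, 245.3], 0.9, [531.6, -239.6, 5.0]), ([446.6, 241.5], 0.22, [538.5, -294.6, 5.0])]
top scoop_grip [([445.9, 239.2], 0.74, [537.5, -273.3, 72.0])]
top mat []
top cell0_center []
top tape [([271.4, 155.8], 0.96, [787.3, 142.2, 0.0])]
top driver [([356.2, 162.5], 0.71, [758.2, -80.4, 0.0])]
top mic [([434.2, 173.6], 0.91, [718.2, -282.7, 0.0]), ([354.8, 163.9], 0.53, [754.6, -76.5, 0.0])]
side scoop_lip [([341.9, 284.8], 0.62, [529.2, -163.9, 15.0])]
side scoop_base [([354.9, 305.2], 0.8, [532.7, -223.6, 5.0]), ([244.0, 137.0], 0.26, [513.7, 494.8, 5.0])]
side scoop_grip [([362.3, 309.7], 0.61, [522.7, -269.7, 72.0])]
side mat [([355.8, 309.3], 0.65, [530.6, -232.1, 0.0]), ([249.5, 151.3], 0.58, [505.8, 424.6, -0.0])]
side cell0_center [([397.1, 230.4], 0.21, [748.8, -84.5, 10.0])]
side tape []
side driver [([400.1, 228.5], 0.69, [765.1, -77.2, 0.0]), ([246.2, 163.5], 0.35, [475.7, 375.7, 0.0])]
side mic []
```

View pics/w12c.png

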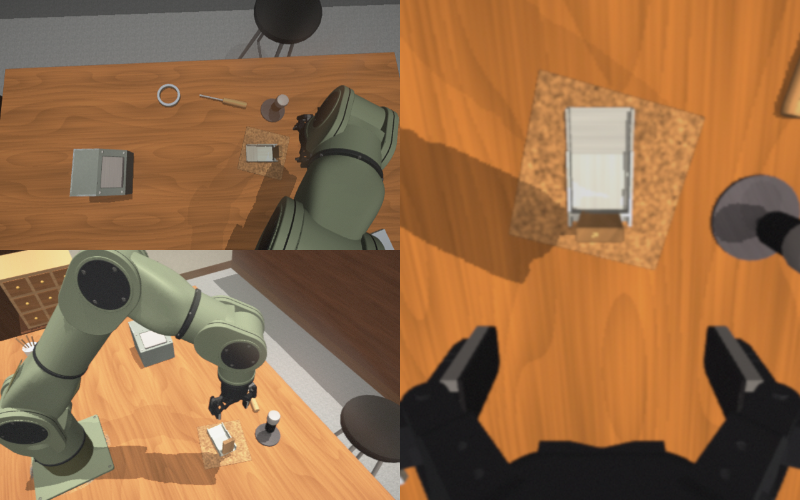

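The scoop stands level and empty in the middle of the mat. The flap is shut, the bystanders haven't moved, and no cells lie on the bench.

```bash
python3 -c "
from plant import arm
print(arm.hand_in())"
```

```text
the job is handed in; nothing more can be done
None
```

The job is handed in at about 21.5 s on the robot's clock, and as far as the cameras show it is done as asked. `hand_in` returned no verdict.

**What I did:**
- **Grip:** I held the scoop's grip by its 44 mm width, not its thickness as suggested. Moves could only turn about the tool's own axis, so the scoop had to pivot between the pads to tip.
- **Tipping:** I pushed the flap open with the lip and raised the grip so the opening's top edge tipped the scoop about 40° lip-down. Two cells jammed under that edge, with about 20 N at the wrist. Backing the scoop off about 14 mm freed them.
- **Placing:** I drew the scoop out, levelled it by rocking the lip down on the mat (about 33 N at the wrist) and let go.

**Last checks:**
- **Cells:** The scoop is empty and no cell shows on the bench. I inferred that all three are in the box; I could not see inside it. The side view gave one cell detection at only 0.21, on the screwdriver.
- **Flap:** It looks shut and flush with the slope.
- **Scoop:** It stands flat, within about 2° before release. The wrist camera puts its base at (532, -232), and the mat's centre is about (531, -232). The top and side cameras put the base about 8 mm either side of that along y.
- **Bystanders:** The tape, screwdriver and microphone are where they were. One top-view reading put the microphone about 12 mm further out in x, but the wrist view agreed with its starting place.

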